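# Put the mill, the spice jar and the candle back on their own stands

### The arm

A 6-joint arm with a two-finger parallel gripper is mounted at the origin on a cart in front of the work surface, level with it; the furniture and walls round the work are solid. World frame = base frame: x ahead of the robot, y to its left, z up, the work surface at z = 0. Lengths are in m, angles in rad, forces in N, time in s.
With the tool pointing down it reaches from about 0.25 to 0.725 m from the base axis. Payload 4 kg.
Tool frame: the origin (TCP) lies on the centre line of the jaws, within the pads' length; the fingertips stand 14 mm ahead of it and the grasp point (between the pads) lies 5 mm behind it; z points along the fingers, x is the direction in which the jaws open and shut, and the axes are right-handed (so a half turn about z gives the same grasp; the last joint's range is limited). The gripper opens to 85 mm and grips with 20 to 120 N. Pads are 22 mm wide; open, the fingers measure 114 mm over their backs; the gripper's body (76 mm by 85 mm) begins 54 mm behind the grasp point. The pads swing forward as they close: fully open they stand 13 mm farther back than shut.
Start: joints at [-1.181, 0.241, 0.005, 1.335, 0, 1.571], TCP at [0.19, -0.462, 0.245] pointing down, gripper open.
Joint ranges: [-2.72, 2.72], [-1.05, 1.87], [-1.09, 1.28], [-1.99, 2.15], [-1.42, 1.44], [-3.14, 3.14]. Speed limits (rad/s): [2.79, 2.79, 3.14, 3.14, 3.14, 3.14].

### API

Orientations are given as a unit quaternion [x, y, z, w].
In Python, from workcell import bot gives the robot as it stands.
- The arm moves only by the tool play_rows, never from a script. Its argument "motion" is a list of rows, each an object with "fingers": the closure, from -1 (fully open) to 1 (shut), so that 0 is half open; "translation": the shift along the tool's x, y, z in cm, a list of three; "roll": the turn about the tool's z in degrees. A call has 1 to 20 rows; each row is the pose to reach, as a shift and turn from the pose commanded when the call began, along the tool's axes at that moment; what a row does not reach only later rows make up. A row lasts 1/12 s, in which the tool goes at most 41.7 mm and 7.16 degrees, less where a joint would pass 70% of its speed; a pose out of reach is approached as far as the arm can. A call with a gripper value outside its range is refused whole. The fingers move at their own pace and stop on an object; the grip force is fixed at half the most. Time passes only in rows, so rows that repeat a pose let the fingers close. It gives the time, the measured TCP pose, the force and the opening at its end, in the units of the state.
- bot.get_obs(): the state, without advancing time (a new reading comes with each control period).
- bot.camera(name): name is "side" or "top" or "wrist"; returns a dict with "pixels" (480x640x3 uint8, red, green, blue), "intrinsics" (3x3 intrinsics, pixels), "k1" (the pictures are not rectified: a ray, as slopes to the right and down, at radius r is drawn at 1 + k1 r^2 times it, then the intrinsics apply), "world_to_cam" (4x4, takes a point from world to camera coordinates). Camera axes: x right, y down, z forward; pixel columns grow to the right and rows downward; lengths in m; the calibration is good to about 2 mm. A picture is of the moment at which its call begins. There is no depth.
- bot.job_done(): hands the job in, once; it reports no verdict.
The state is a dict: "clock": time; "joint_pos": joint angles; "joint_vel": joint speeds; "tau": joint torques, N m; "eef_pos": TCP position; "tool_rot": TCP orientation; "ft_force": force on the tool from outside, world axes, zero at the start; "ft_torque": the same for the moment, N m; "grip_width": finger opening in m.
Only numpy, scipy, OpenCV 4.12 (cv2) and the standard library are available. Lean on these libraries where they do the work, as an engineer would, in place of code of your own. Each camera call takes 0.05 s, during which the arm holds its last target. There are 200 camera calls.

### The job

The pepper mill, the spice jar and the candle jar are standing on each other's stands: put each on its own, upright and in the middle, so that the mill ends on the square wooden stand, the spice jar on the oblong one and the candle on the round cork one. Each stand has room for only one, so park one meanwhile on the spare six-sided stand or another free spot. Set them down gently without dropping or tipping any, and leave the glass, the tin and the banded mug where they are.

Things in the scene. Friction and masses are not known exactly. Their poses are not given: they have to be found in the camera images.
- pepper_mill: pepper mill: plain copper-coloured turned body with a narrower waist and a round head with a small metal knob on top; 44 mm across, 121 mm tall, waist 38 mm across at 52 to 79 mm above its foot; stands upright; origin at the centre of its underside, z up along its axis
- spice_jar: spice jar: slim straight clear glass jar with a label and a black screw cap (the one on a stand; a similar jar at the back right corner of the worktop is no part of the job); round, 41 mm across, 105 mm tall; stands upright; origin at the centre of its underside, z up along its axis
- candle_jar: candle in a jar: squat round brown glass jar with a dark label and an open mouth in which the pale candle shows; take it round the outside; 69 mm across, 76 mm tall; stands upright; origin at the centre of its underside, z up along its axis
- round_stand: round stand: flat cork disc 104 mm across, 12 mm thick, fixed to the worktop; origin at the centre of its underside, top face 12 mm above it
- square_stand: square stand: flat pale wooden square 90 x 90 mm, 12 mm thick, fixed to the worktop; origin at the centre of its underside, top face 12 mm above it; x and y along its sides
- oblong_stand: oblong stand: flat dark wooden rectangle 75 x 135 mm, 12 mm thick, fixed to the worktop; origin at the centre of its underside, top face 12 mm above it; y along its long side
- hex_stand: spare stand: flat white six-sided stand 92 mm across flats, 12 mm thick, fixed to the worktop; nothing stands on it at the start; origin at the centre of its underside, top face 12 mm above it
- glass_1: bystander: empty clear drinking glass, 81 mm across, 93 mm tall, upright, loose; origin at the centre of its underside
- tin_1: bystander: low round closed food tin with a green label, 75 mm across, 58 mm tall, upright, loose; origin at the centre of its underside
- mug_2: bystander: white mug with dark bands and a handle, 92 x 127 x 95 mm, upright, loose, behind the work; origin at the middle of its extents, at its underside
Not all that is in view belongs to the job. There is more than one size of the pepper_mill; the job needs the larger.

How it is judged:
At the end, for the whole second after the job is handed in: Mill on the square, spice jar on the oblong, candle on the round stand: each upright (0.08 rad), foot within 4 mm of the stand's top, within 14 mm of its centre, released, at rest; glass, tin and mug upright (0.15 rad), within 30 mm of where they stood (horizontal distance between pepper_mill and square_stand below 0.014 m and z of pepper_mill in the frame of square_stand between 0.008 and 0.016 m and angle between each of pepper_mill, spice_jar, candle_jar's own z axis and vertical below 0.08 rad and linear speed of each of pepper_mill, spice_jar, candle_jar below 0.02 m/s and angular speed of each of pepper_mill, spice_jar, candle_jar below 0.2 rad/s and horizontal distance between spice_jar and oblong_stand below 0.014 m and z of spice_jar in the frame of oblong_stand between 0.008 and 0.016 m and horizontal distance between candle_jar and round_stand below 0.014 m and z of candle_jar in the frame of round_stand between 0.008 and 0.016 m and distance of each of glass_1, tin_1, mug_2 from where it was at the start of the episode below 0.03 m and angle between each of glass_1, tin_1, mug_2's own z axis and vertical below 0.15 rad); the robot touches nothing.
It fails at once if the mill, the spice jar or the candle is knocked over (angle between any of pepper_mill, spice_jar, candle_jar's own z axis and vertical above 0.7 rad).
It fails at once if one of the three is dropped or thrown: faster than 0.55 m/s with nothing of the robot touching it (a fall of some 15 mm) ((linear speed of pepper_mill above 0.55 m/s and contact force between pepper_mill and the fingers below 0.05 N and contact force between pepper_mill and the arm below 0.05 N) or (linear speed of spice_jar above 0.55 m/s and contact force between spice_jar and the fingers below 0.05 N and contact force between spice_jar and the arm below 0.05 N) or (linear speed of candle_jar above 0.55 m/s and contact force between candle_jar and the fingers below 0.05 N and contact force between candle_jar and the arm below 0.05 N)).
It fails at once if the glass, the tin or the mug is pushed more than 30 mm or tipped (distance of any of glass_1, tin_1, mug_2 from where it was at the start of the episode above 0.03 m or angle between any of glass_1, tin_1, mug_2's own z axis and vertical above 0.4 rad).
It also fails if it takes over 112 s, if anything falls off the work surface, if the arm or the gripper's body presses on something with over 40 N, if the wrist force passes 120 N, or if a joint passes its speed limit or range.

## Working session

There is one attempt and no reset: what is moved stays moved. The work goes in short steps, Python scripts to look and compute and a tool call to move; the robot and the scene stay as the last step left them, time stands still between calls to the robot, and variables do not carry over. Pictures are saved under pics/ and viewed, about 12 in all and at most 16, crops included, and the job is handed in when it is done.

Besides the shell and the picture viewer there is one more tool, called after ">>>" as name([rows], argument=value, ...), one row to a line, values as JSON. play_rows: Moves the arm, as the interface text tells. Its arguments: {"type":"object","properties":{"motion":{"type":"array","items":{"type":"object","properties":{"fingers":{"type":"number"},"translation":{"type":"array","items":{"type":"number"}},"roll":{"type":"number"}}}}},"required":["motion"]}

```bash
ls; mkdir -p pics; cat > h.py <<'E'
import numpy as np, cv2
from workcell import bot
def snap(n,f):
    c=bot.camera(n); cv2.imwrite(f'pics/{f}.png',cv2.cvtColor(c['pixels'],cv2.COLOR_RGB2BGR))
    np.savez(f'pics/{f}.npz',K=c['intrinsics'],k1=c['k1'],T=c['world_to_cam']); return c
def cal(f):
    d=np.load(f'pics/{f}.npz'); return d['K'],float(d['k1']),d['T']
def ray(f,uv):
    K,k1,T=cal(f); d=cv2.undistortPoints(np.float64(uv).reshape(-1,1,2),K,np.array([k1,0,0,0,0.])).reshape(-1,2)
    R=T[:3,:3]; o=-R.T@T[:3,3]; D=np.c_[d,np.ones(len(d))]@R; return o,D
def onz(f,uv,z):
    o,D=ray(f,uv); return o+D*((z-o[2])/D[:,2])[:,None]
def proj(f,P):
    K,k1,T=cal(f); r,_=cv2.Rodrigues(T[:3,:3])
    return cv2.projectPoints(np.float64(P).reshape(-1,3),r,T[:3,3],K,np.array([k1,0,0,0,0.]))[0].reshape(-1,2)
def tri(f1,p1,f2,p2):
    o1,a=ray(f1,p1); o2,b=ray(f2,p2); a=a[0];b=b[0]
    s=np.linalg.lstsq(np.c_[a,-b],o2-o1,rcond=None)[0]; A=o1+a*s[0];B=o2+b*s[1]; return (A+B)/2,np.linalg.norm(A-B)
E
python3 - <<'E'
from h import *
for n in ['top','side','wrist']:
    c=snap(n,n+'0'); print(n,c['k1'],c['intrinsics'][0],np.linalg.inv(c['world_to_cam'])[:3].round(3).tolist())
print(bot.get_obs())
E
```

```text
pics
top -0.12489563196062677 [562.39525989   0.         315.96175943] [[0.022, -0.985, 0.173, 0.42], [-1.0, -0.024, -0.01, -0.05], [0.014, -0.173, -0.985, 1.2]]
side -0.025457305949178964 [478.61324296   0.         317.53119854] [[0.951, -0.147, 0.273, 0.333], [-0.31, -0.399, 0.863, -0.981], [-0.018, -0.905, -0.425, 0.517]]
wrist -0.03553976016188117 [341.21300147   0.         324.79392706] [[0.38, -0.889, -0.257, 0.254], [-0.925, -0.365, -0.104, -0.434], [-0.002, 0.277, -0.961, 0.372]]
{'clock': 0.15, 'joint_pos': array([-1.18101007e+00,  2.41217365e-01,  4.02710720e-03,  1.33519232e+00,
        2.76895778e-05,  1.57079325e+00]), 'joint_vel': array([-0.00054286, -0.00160682,  0.00464577, -0.00118046,  0.00084635,
       -0.00166235]), 'tau': array([ 3.49355023e-04, -3.72635043e+01,  2.52638555e+01,  1.23606887e-02,
        5.15445095e-05, -7.64072581e-06]), 'eef_pos': array([ 0.18982915, -0.46206946,  0.2446262 ]), 'tool_rot': array([ 8.30660179e-01, -5.56779164e-01, -6.51106897e-04, -4.53097394e-04]), 'ft_force': array([ 0.55930294,  0.40950275, -0.36313291]), 'ft_torque': array([ 0.00650564,  0.0178299 , -0.04314842]), 'grip_width': 0.08506561135805114}
```

View pics/top0.png

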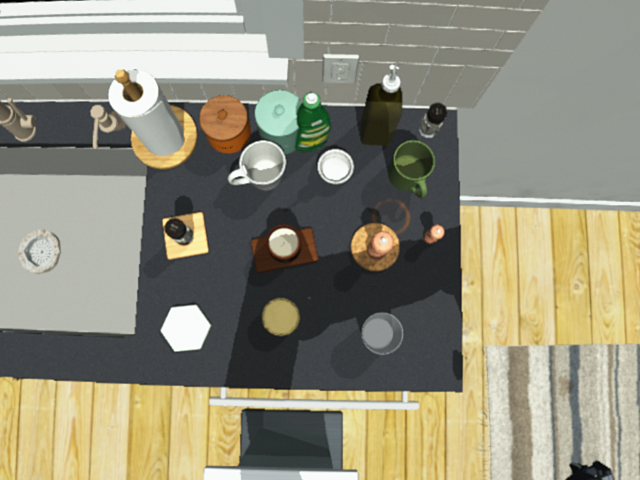

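View pics/side0.png

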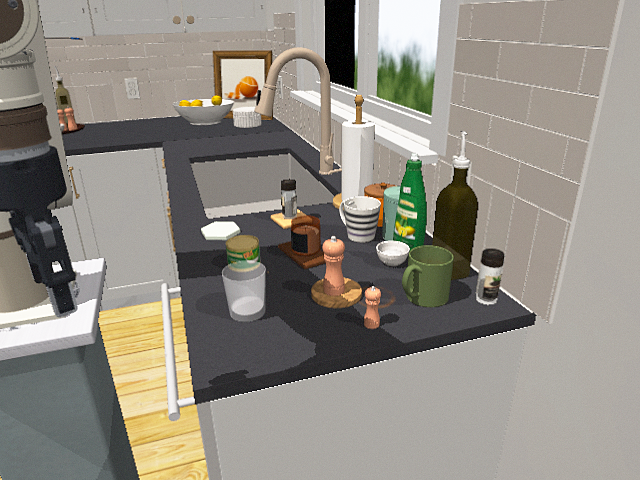

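Top view: the spice jar stands on the square at (185,236), the candle on the oblong at (285,248) and the mill on the round at (375,246). The hex at (186,328) is empty. Bystanders are the tin (281,317), glass (382,333) and banded mug (262,165).
Possible mix-ups:
- **Mill:** large (380,245) on the cork, or small (434,234). I choose the large.
- **Spice jar:** (180,232) on the square, or the one at the back right (433,120). I choose the first.
- **Candle:** (285,244), or the white bowl (335,166). I choose the first.

```bash
cat > seg.py <<'E'
from h import *
im=cv2.imread('pics/top0.png'); hsv=cv2.cvtColor(im,cv2.COLOR_BGR2HSV)
big=cv2.resize(im[190:370,140:440],None,fx=2.6,fy=2.6,interpolation=cv2.INTER_CUBIC)
def hull(box,lo,hi):
    x0,y0,x1,y1=box; m=cv2.inRange(hsv[y0:y1,x0:x1],np.array(lo),np.array(hi))
    m=cv2.morphologyEx(m,cv2.MORPH_OPEN,np.ones((2,2)))
    p=cv2.findNonZero(m).reshape(-1,2)+[x0,y0]
    return cv2.convexHull(p.astype(np.float32)).reshape(-1,2)
R={'square':((155,205,215,265),(10,60,130),(30,200,255)),'oblong':((245,222,322,277),(0,80,30),(14,255,140)),
 'round':((345,218,405,276),(8,80,60),(25,255,255)),'hex':((155,300,215,358),(0,0,150),(180,60,255))}
for n,a in R.items():
    h=hull(*a); w=onz('top0',h,0.012)[:,:2].astype(np.float32)
    if n in('round','hex'): c,r=cv2.minEnclosingCircle(w); print(n,np.round(c,4),'R',round(r,4),'MAR',cv2.minAreaRect(w))
    else: print(n,cv2.minAreaRect(w))
    cv2.polylines(big,[np.int32((h-[140,190]+.5)*2.6)],True,(255,0,255),1)
cv2.imwrite('pics/seg.png',big)
s=cv2.imread('pics/side0.png')[160:360,180:520]; s=cv2.resize(s,None,fx=2.3,fy=2.3,interpolation=cv2.INTER_CUBIC)
cv2.imwrite('pics/sidecrop.png',s)
E
python3 seg.py
```

```text
square ((0.632746696472168, 0.2187354862689972), (0.09204183518886566, 0.09142731130123138), 11.464311599731445)
oblong ((0.6154607534408569, 0.005254201591014862), (0.09412182867527008, 0.13544397056102753), 12.772461891174316)
round [ 0.626  -0.1992] R 0.0641 MAR ((0.6220173835754395, -0.19223812222480774), (0.10585207492113113, 0.11337275803089142), 72.00949096679688)
hex [0.4352 0.206 ] R 0.0528 MAR ((0.43551212549209595, 0.2059202790260315), (0.09336469322443008, 0.10481833666563034), 7.344244480133057)
```

View pics/seg.png

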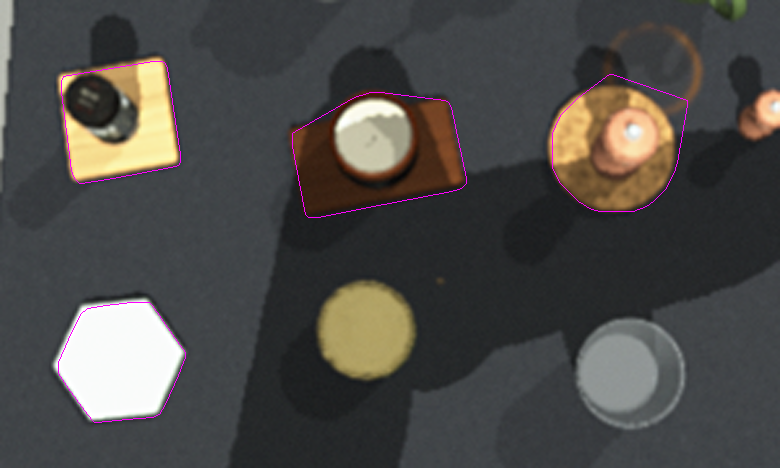

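View pics/sidecrop.png

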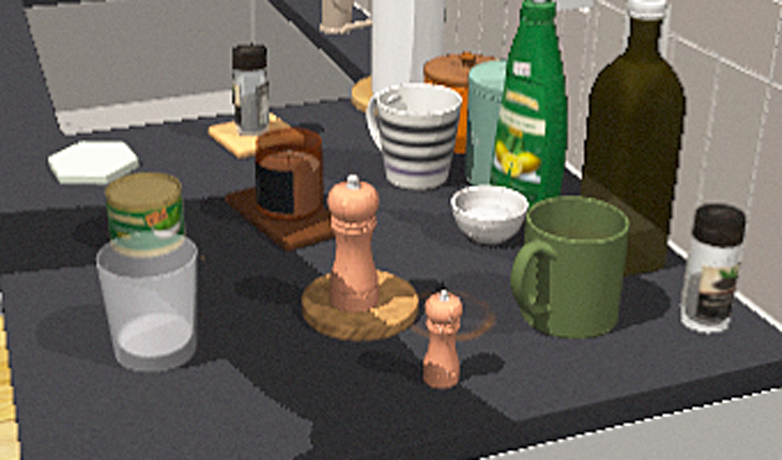

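Chosen objects confirmed in both crops: the large mill is on the cork with the small one on bare worktop, and the jar with the black cap is on the pale square. The round and oblong hulls leaked onto the ring stain and the candle, so I use the clean edges for those two.

```bash
python3 - <<'E'
from h import *
T=lambda p:np.array(p,float).reshape(-1,2)/2.6+[140-.3,190-.3]
S=lambda p:np.array(p,float).reshape(-1,2)/2.3+[180-.3,160-.3]
w=onz('top0',T([[307,217],[466,184],[449,100],[293,130]]),.012)[:,:2]
print('oblong',w.mean(0),np.linalg.norm(w-np.roll(w,1,0),axis=1),cv2.minAreaRect(w.astype(np.float32)))
im=cv2.imread('pics/top0.png'); hsv=cv2.cvtColor(im,cv2.COLOR_BGR2HSV)
m=cv2.inRange(hsv[218:276,345:402],np.array((8,80,60)),np.array((25,255,255))); m=cv2.morphologyEx(m,cv2.MORPH_OPEN,np.ones((7,7)))
cn=max(cv2.findContours(m,0,1)[0],key=cv2.contourArea).reshape(-1,2)+[345,218]
p=onz('top0',cn.astype(float),.012)[:,:2]
for k in range(4):
    A=np.c_[2*p,np.ones(len(p))]; s=np.linalg.lstsq(A,(p**2).sum(1),rcond=None)[0]; r=np.sqrt(s[2]+s[0]**2+s[1]**2)
    e=abs(np.linalg.norm(p-s[:2],axis=1)-r); p=p[e<=max(.002,np.percentile(e,85))]
print('round',s[:2],r,len(p))
for n,a,b in [('mill knob',(633,130),(352,178)),('spice cap',(92,93),(249,50)),('candle rim',(373,136),(290,138)),
 ('sq front-right corner top',(180,163),(303,136)),('obl nearR',(466,184),(290,243)),('hex right corner',(186,351),(118,180))]:
    print(n,*[x.round(4) for x in tri('top0',T(a),'side0',S(b))])
print('tin',onz('top0',T((367,330)),.058),'glass top',onz('top0',T((630,373)),.093))
print('small mill',onz('top0',T((775,100)),.08), 'bowl',onz('top0',[[335,166]],.03))
E
```

```text
oblong [0.60728809 0.00273455] [0.07327872 0.13280312 0.07156249 0.1312234 ] ((0.6068640351295471, 0.003042563796043396), (0.07326187193393707, 0.13279415667057037), 12.538529396057129)
round [ 0.62051087 -0.18900747] 0.052208601705491034 136
mill knob [ 0.6137 -0.191   0.1308] 0.0003
spice cap [0.6336 0.218  0.1162] 0.0031
candle rim [0.6141 0.0037 0.0904] 0.0051
sq front-right corner top [0.6352 0.1549 0.0257] 0.0789
obl nearR [ 0.5896 -0.0699  0.0121] 0.0052
hex right corner [0.4519 0.1544 0.0042] 0.0128
tin [[0.46433702 0.00578732 0.058     ]] glass top [[ 0.43497108 -0.19440751  0.093     ]]
small mill [[ 0.64978104 -0.31037856  0.08      ]] bowl [[ 0.79197094 -0.09966715  0.03      ]]
```

Measurements are consistent with the text: knob 0.131, cap 0.116, rim 0.090 and stand about 0.012 m. Spice goes to the hex first, then mill to square, candle to round, spice to oblong.

```bash
cat > go.py <<'E'
import sys; from h import *
from scipy.spatial.transform import Rotation as R
# usage: go.py x y z [yawdeg|r]  -> shift in tool axes (cm), roll (deg)
def go(x,y,z,yaw='r'):
    o=bot.get_obs(); M=R.from_quat(o['tool_rot']).as_matrix(); p=o['eef_pos']
    yaw=np.degrees(np.arctan2(y,x)) if yaw=='r' else float(yaw)
    cur=np.degrees(np.arctan2(M[1,0],M[0,0]))
    d=M.T@(np.array([x,y,z])-p)*100
    print('shift',d.round(2),'roll',round((cur-yaw+180)%360-180,1),'| at',p.round(4),'yaw',round(cur,1),'tilt',M[:,2].round(3),'w',round(o['grip_width'],4),'t',o['clock'],'F',o['ft_force'].round(1))
if __name__=='__main__': a=sys.argv[1:]; go(*map(float,a[:3]),*a[3:])
E
python3 go.py .634 .218 .22
```

```text
shift [-46.02 -66.93   2.54] roll -86.6 | at [ 0.1898 -0.4621  0.2446] yaw -67.7 tilt [-0.001  0.001 -1.   ] w 0.0851 t 0.15 F [ 0.6  0.4 -0.4]
```

>>> play_rows([
  {"fingers":-1,"translation":[-46,-67,1.5],"roll":-86.6},
  {"fingers":-1,"translation":[-46,-67,1.5],"roll":-86.6},
  {"fingers":-1,"translation":[-46,-67,1.5],"roll":-86.6},
  {"fingers":-1,"translation":[-46,-67,1.5],"roll":-86.6},
  {"fingers":-1,"translation":[-46,-67,1.5],"roll":-86.6},
  {"fingers":-1,"translation":[-46,-67,1.5],"roll":-86.6},
  {"fingers":-1,"translation":[-46,-67,1.5],"roll":-86.6},
  {"fingers":-1,"translation":[-46,-67,1.5],"roll":-86.6},
  {"fingers":-1,"translation":[-46,-67,1.5],"roll":-86.6},
  {"fingers":-1,"translation":[-46,-67,1.5],"roll":-86.6},
  {"fingers":-1,"translation":[-46,-67,1.5],"roll":-86.6},
  {"fingers":-1,"translation":[-46,-67,1.5],"roll":-86.6},
  {"fingers":-1,"translation":[-46,-67,1.5],"roll":-86.6},
  {"fingers":-1,"translation":[-46,-67,1.5],"roll":-86.6},
  {"fingers":-1,"translation":[-46,-67,1.5],"roll":-86.6},
  {"fingers":-1,"translation":[-46,-67,1.5],"roll":-86.6},
  {"fingers":-1,"translation":[-46,-67,1.5],"roll":-86.6},
  {"fingers":-1,"translation":[-46,-67,1.5],"roll":-86.6},
  {"fingers":-1,"translation":[-46,-67,1.5],"roll":-86.6},
  {"fingers":-1,"translation":[-46,-67,1.5],"roll":-86.6},
])

```text
clock: 1.82
eef_pos: [0.6361, 0.2219, 0.2286]
tool_rot: [0.986, 0.166, -0.0, -0.001]
ft_force: [0.1, 0.7, 0.1]
grip_width: 0.0852
```

>>> play_rows([
  {"fingers":-1,"translation":[0,0,0],"roll":0},
  {"fingers":-1,"translation":[0,0,0],"roll":0},
])

```text
clock: 1.98
eef_pos: [0.6347, 0.2187, 0.2284]
tool_rot: [0.986, 0.166, -0.001, 0.0]
ft_force: [0.2, -0.6, 0.7]
grip_width: 0.0855
```

```bash
python3 go.py .634 .218 .22; python3 - <<'E'
from h import *
snap('wrist','w1')
print(proj('w1',[[.634,.218,.117],[.634,.218,.012],[.633,.219,.012]]).round(1))
E
```

```text
shift [-0.09  0.05  0.84] roll 0.1 | at [0.6347 0.2187 0.2284] yaw 19.1 tilt [-0.003 -0.001 -1.   ] w 0.0855 t 1.9833 F [ 0.2 -0.6  0.7]
[[324.5 244.6]
 [324.9 215. ]
 [324.3 213.8]]
```

View pics/w1.png

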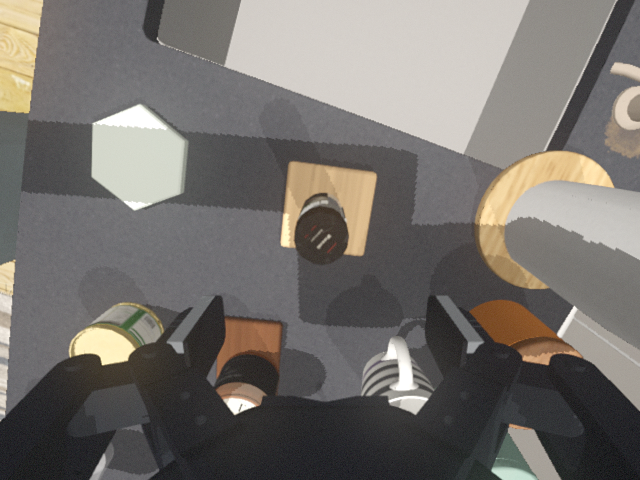

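Wrist view: jar cap at about (322,236), square corners (290,162), (376,172), (367,256), (282,246), hex at about (139,157). I compare these with the top-view positions.

```bash
python3 - <<'E'
from h import *
snap('wrist','w1b')
for f in('w1','w1b'):
    print('sq',onz(f,[(290,162),(376,172),(367,256),(282,246)],.012).mean(0).round(4),'hex',onz(f,[(140,104),(187,136),(184,187),(137,210),(93,178),(93,125)],.012).mean(0).round(4),'cap',onz(f,[(322,236)],.117).round(4), np.linalg.inv(cal(f)[2])[:3,3].round(4))
im=cv2.imread('pics/w1.png'); 
m=cv2.inRange(im,np.array((0,0,0)),np.array((60,50,50)))[180:280,270:380]
n,l,s,c=cv2.connectedComponentsWithStats(m); i=1+s[1:,4].argmax(); print(s[i]+[270,180,0,0,0],c[i]+[270,180])
print(tri('top0',[(185.2,236.2)],'w1',[(329,208.8)]))
E
cat >> h.py <<'E'
E
```

```text
sq [0.6361 0.2238 0.012 ] hex [0.4397 0.2127 0.012 ] cap [[0.6302 0.2236 0.117 ]] [0.6114 0.2869 0.3563]
sq [0.636  0.2225 0.012 ] hex [0.4392 0.2117 0.012 ] cap [[0.63   0.2222 0.117 ]] [0.6111 0.2857 0.357 ]Traceback (most recent call last):
  File "<stdin>", line 7, in <module>
ValueError: attempt to get argmax of an empty sequence
```

The two views agree within about 4 mm, so I average them: spice (0.632, 0.220), square (0.6345, 0.221), hex (0.437, 0.209). Descending.

```bash
python3 go.py .632 .220 .07 19.1
```

```text
shift [-0.1  -0.38 15.98] roll -0.2 | at [0.6344 0.2168 0.2298] yaw 18.9 tilt [-0.001 -0.001 -1.   ] w 0.0854 t 2.0833 F [-0.7 -0.5 -0. ]
```

>>> play_rows([
  {"fingers":-1,"translation":[-0.1,-0.3,2],"roll":0},
  {"fingers":-1,"translation":[-0.1,-0.3,4.5],"roll":0},
  {"fingers":-1,"translation":[-0.1,-0.3,7],"roll":0},
  {"fingers":-1,"translation":[-0.1,-0.3,9.5],"roll":0},
  {"fingers":-1,"translation":[-0.1,-0.3,12],"roll":0},
  {"fingers":-1,"translation":[-0.1,-0.3,14],"roll":0},
  {"fingers":-1,"translation":[-0.1,-0.3,15],"roll":0},
  {"fingers":-1,"translation":[-0.1,-0.3,15.9],"roll":0},
  {"fingers":-1,"translation":[-0.1,-0.3,15.9],"roll":0},
  {"fingers":0,"translation":[-0.1,-0.3,15.9],"roll":0},
  {"fingers":0,"translation":[-0.1,-0.3,15.9],"roll":0},
  {"fingers":0.3,"translation":[-0.1,-0.3,15.9],"roll":0},
  {"fingers":0.6,"translation":[-0.1,-0.3,15.9],"roll":0},
  {"fingers":1,"translation":[-0.1,-0.3,15.9],"roll":0},
  {"fingers":1,"translation":[-0.1,-0.3,15.9],"roll":0},
  {"fingers":1,"translation":[-0.1,-0.3,15.9],"roll":0},
  {"fingers":1,"translation":[-0.1,-0.3,15.9],"roll":0},
  {"fingers":1,"translation":[-0.1,-0.3,15.9],"roll":0},
])

```text
clock: 3.58
eef_pos: [0.6337, 0.2205, 0.073]
tool_rot: [0.986, 0.165, 0.001, -0.0]
ft_force: [-2.3, -0.7, 7.0]
grip_width: 0.0395
```

```bash
python3 go.py .437 .209 .07
```

```text
shift [-18.97  -5.3    0.26] roll -6.6 | at [0.6337 0.2205 0.073 ] yaw 18.9 tilt [ 0.002  0.001 -1.   ] w 0.0395 t 3.5833 F [-2.3 -0.7  7. ]
```

>>> play_rows([
  {"fingers":1,"translation":[0,0,-1],"roll":0},
  {"fingers":1,"translation":[0,0,-2.5],"roll":0},
  {"fingers":1,"translation":[0,0,-4],"roll":0},
  {"fingers":1,"translation":[-1,-0.3,-5],"roll":0},
  {"fingers":1,"translation":[-3,-1,-5],"roll":-1},
  {"fingers":1,"translation":[-5.5,-1.6,-5],"roll":-2},
  {"fingers":1,"translation":[-8,-2.3,-5],"roll":-3},
  {"fingers":1,"translation":[-10.5,-3,-5],"roll":-4},
  {"fingers":1,"translation":[-13,-3.7,-5],"roll":-5},
  {"fingers":1,"translation":[-15.5,-4.4,-5],"roll":-6},
  {"fingers":1,"translation":[-17.5,-5,-5],"roll":-6.6},
  {"fingers":1,"translation":[-18.6,-5.3,-5],"roll":-6.6},
  {"fingers":1,"translation":[-19,-5.3,-4.5],"roll":-6.6},
  {"fingers":1,"translation":[-19,-5.3,-3.5],"roll":-6.6},
  {"fingers":1,"translation":[-19,-5.3,-2.4],"roll":-6.6},
  {"fingers":1,"translation":[-19,-5.3,-1.5],"roll":-6.6},
  {"fingers":1,"translation":[-19,-5.3,-1.0],"roll":-6.6},
  {"fingers":1,"translation":[-19,-5.3,-1.0],"roll":-6.6},
])

```text
clock: 5.08
eef_pos: [0.4356, 0.2082, 0.0799]
tool_rot: [0.975, 0.221, -0.001, 0.0]
ft_force: [-0.3, 0.7, -1.4]
grip_width: 0.0398
```

```bash
python3 go.py .437 .209 .072;  python3 - <<'E'
from h import *
snap('side','s1'); im=cv2.imread('pics/s1.png')[190:300,180:380]
cv2.imwrite('pics/s1c.png',cv2.resize(im,None,fx=3.5,fy=3.5,interpolation=cv2.INTER_CUBIC))
E
```

```text
shift [ 0.16 -0.01  0.79] roll -0.0 | at [0.4356 0.2082 0.0799] yaw 25.5 tilt [-0.002 -0.001 -1.   ] w 0.0398 t 5.0833 F [-0.3  0.7 -1.4]
```

View pics/s1c.png

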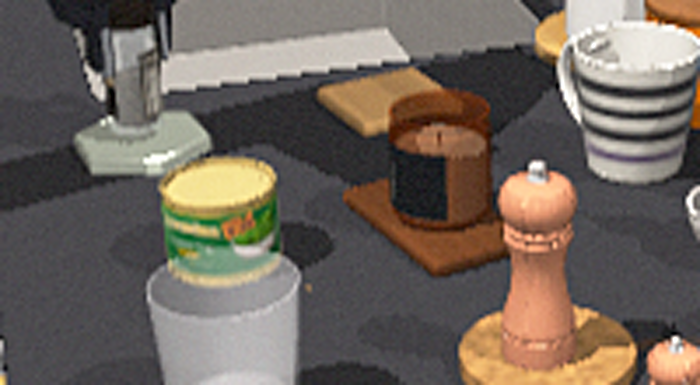

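The jar hangs upright over the hex at crop (135,130), foot about 7 mm up. Lowering and releasing.

>>> play_rows([
  {"fingers":1,"translation":[0.1,0,0.3],"roll":0},
  {"fingers":1,"translation":[0.1,0,0.5],"roll":0},
  {"fingers":1,"translation":[0.1,0,0.65],"roll":0},
  {"fingers":1,"translation":[0.1,0,0.7],"roll":0},
  {"fingers":1,"translation":[0.1,0,0.7],"roll":0},
])

```text
clock: 5.55
eef_pos: [0.437, 0.209, 0.0743]
tool_rot: [0.975, 0.221, -0.0, -0.0]
ft_force: [0.9, -0.1, -0.1]
grip_width: 0.0399
```

>>> play_rows([
  {"fingers":0.3,"translation":[0,0,0],"roll":0},
  {"fingers":0,"translation":[0,0,0],"roll":0},
  {"fingers":-0.5,"translation":[0,0,0],"roll":0},
  {"fingers":-1,"translation":[0,0,0],"roll":0},
  {"fingers":-1,"translation":[0,0,0],"roll":0},
  {"fingers":-1,"translation":[0,0,-2],"roll":0},
  {"fingers":-1,"translation":[0,0,-5],"roll":0},
  {"fingers":-1,"translation":[0,0,-9],"roll":0},
  {"fingers":-1,"translation":[0,0,-13],"roll":0},
  {"fingers":-1,"translation":[0,0,-16],"roll":0},
  {"fingers":-1,"translation":[0,0,-16],"roll":0},
])

```text
clock: 6.47
eef_pos: [0.4405, 0.2107, 0.2416]
tool_rot: [0.975, 0.221, 0.007, -0.001]
ft_force: [0.8, 1.0, 1.1]
grip_width: 0.0853
```

```bash
python3 go.py .6155 -.190 .23; python3 - <<'E'
from h import *
snap('wrist','w2')
E
```

```text
shift [-1.5  43.7   1.14] roll 42.7 | at [0.4405 0.2107 0.2416] yaw 25.5 tilt [ 0.012  0.006 -1.   ] w 0.0853 t 6.4667 F [0.8 1.  1.1]
```

>>> play_rows([
  {"fingers":-1,"translation":[-0.1,3,0],"roll":3},
  {"fingers":-1,"translation":[-0.2,7,0],"roll":7},
  {"fingers":-1,"translation":[-0.3,11,0],"roll":11},
  {"fingers":-1,"translation":[-0.4,15,0],"roll":15},
  {"fingers":-1,"translation":[-0.5,19,0],"roll":19},
  {"fingers":-1,"translation":[-0.6,23,0],"roll":23},
  {"fingers":-1,"translation":[-0.7,27,0],"roll":27},
  {"fingers":-1,"translation":[-0.8,31,0],"roll":31},
  {"fingers":-1,"translation":[-0.9,35,0],"roll":35},
  {"fingers":-1,"translation":[-1,39,0],"roll":39},
  {"fingers":-1,"translation":[-1.1,42,0],"roll":41},
  {"fingers":-1,"translation":[-1.1,43.7,0],"roll":42.7},
  {"fingers":-1,"translation":[-1.1,43.7,0.4],"roll":42.7},
  {"fingers":-1,"translation":[-1.1,43.7,0.4],"roll":42.7},
  {"fingers":-1,"translation":[-1.1,43.7,0.4],"roll":42.7},
])

```text
clock: 7.77
eef_pos: [0.6144, -0.1892, 0.2285]
tool_rot: [0.989, -0.149, -0.002, -0.0]
ft_force: [-0.8, 0.9, -0.0]
grip_width: 0.0856
```

```bash
python3 go.py .6155 -.190 .23; python3 - <<'E'
from h import *
snap('wrist','w3'); print(proj('w3',[[.6137,-.191,.133],[.614,-.191,.012],[.6205,-.189,.012]]).round(1))
E
```

```text
shift [ 0.13  0.05 -0.15] roll 0.0 | at [ 0.6144 -0.1892  0.2285] yaw -17.1 tilt [-0.003  0.001 -1.   ] w 0.0856 t 7.7667 F [-0.8  0.9 -0. ]
[[327.1 252.7]
 [327.1 215.9]
 [332.6 212.3]]
```

View pics/w3.png

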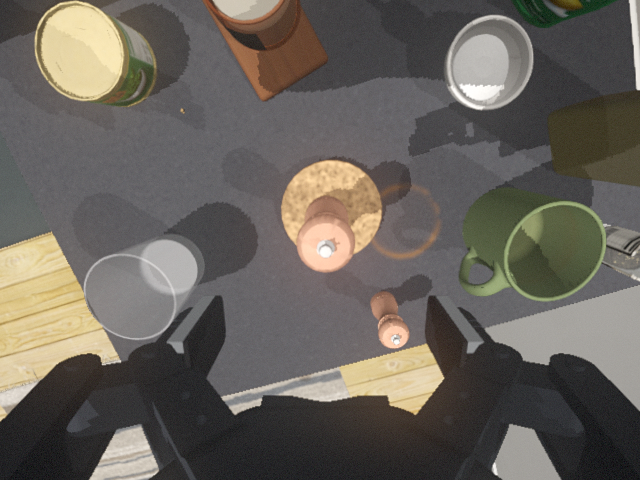

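Wrist view: knob at (326,248) and cork centre at (331,208), within 4 px of the prediction. The small mill at (393,335) is well clear of the fingers. Descending to the waist.

>>> play_rows([
  {"fingers":-1,"translation":[-0.2,0,2],"roll":0},
  {"fingers":-1,"translation":[-0.2,0,4.5],"roll":0},
  {"fingers":-1,"translation":[-0.2,0,7],"roll":0},
  {"fingers":-1,"translation":[-0.2,0,9.5],"roll":0},
  {"fingers":-1,"translation":[-0.2,0,11.5],"roll":0},
  {"fingers":-1,"translation":[-0.2,0,13],"roll":0},
  {"fingers":-1,"translation":[-0.2,0,14],"roll":0},
  {"fingers":-1,"translation":[-0.2,0,14.7],"roll":0},
  {"fingers":-1,"translation":[-0.2,0,15],"roll":0},
  {"fingers":-1,"translation":[-0.2,0,15],"roll":0},
  {"fingers":0,"translation":[-0.2,0,15],"roll":0},
  {"fingers":0,"translation":[-0.2,0,15],"roll":0},
  {"fingers":0.3,"translation":[-0.2,0,15],"roll":0},
  {"fingers":0.6,"translation":[-0.2,0,15],"roll":0},
  {"fingers":1,"translation":[-0.2,0,15],"roll":0},
  {"fingers":1,"translation":[-0.2,0,15],"roll":0},
  {"fingers":1,"translation":[-0.2,0,15],"roll":0},
  {"fingers":1,"translation":[-0.2,0,15],"roll":0},
  {"fingers":1,"translation":[-0.2,0,15],"roll":0},
])

```text
clock: 9.4
eef_pos: [0.6141, -0.1897, 0.0816]
tool_rot: [0.989, -0.149, 0.001, 0.0]
ft_force: [-1.1, 0.7, 5.7]
grip_width: 0.039
```

>>> play_rows([
  {"fingers":1,"translation":[0,0,-0.5],"roll":0},
  {"fingers":1,"translation":[0,0,-1.5],"roll":0},
  {"fingers":1,"translation":[0,0,-3],"roll":0},
  {"fingers":1,"translation":[0,0,-5],"roll":0},
  {"fingers":1,"translation":[0,0,-7.5],"roll":0},
  {"fingers":1,"translation":[0,0,-10],"roll":0},
  {"fingers":1,"translation":[0,0,-12],"roll":0},
  {"fingers":1,"translation":[0,0,-13],"roll":0},
  {"fingers":1,"translation":[0,0,-13],"roll":0},
])

```text
clock: 10.15
eef_pos: [0.6149, -0.1899, 0.2134]
tool_rot: [0.989, -0.149, 0.003, 0.0]
ft_force: [1.0, 0.2, -2.2]
grip_width: 0.0389
```

```bash
python3 go.py .6345 .221 .2095
```

```text
shift [-10.25 -39.83   0.34] roll -36.4 | at [ 0.6149 -0.1899  0.2134] yaw -17.2 tilt [ 0.005 -0.002 -1.   ] w 0.0389 t 10.15 F [ 1.   0.2 -2.2]
```

>>> play_rows([
  {"fingers":1,"translation":[-0.25,-1,0],"roll":-1},
  {"fingers":1,"translation":[-0.8,-3,0],"roll":-3},
  {"fingers":1,"translation":[-1.5,-6,0],"roll":-5.5},
  {"fingers":1,"translation":[-2.3,-9,0],"roll":-8},
  {"fingers":1,"translation":[-3.1,-12,0],"roll":-11},
  {"fingers":1,"translation":[-3.8,-15,0],"roll":-14},
  {"fingers":1,"translation":[-4.6,-18,0],"roll":-17},
  {"fingers":1,"translation":[-5.3,-21,0],"roll":-20},
  {"fingers":1,"translation":[-6.1,-24,0],"roll":-22.5},
  {"fingers":1,"translation":[-6.9,-27,0],"roll":-25},
  {"fingers":1,"translation":[-7.6,-30,0],"roll":-28},
  {"fingers":1,"translation":[-8.4,-33,0],"roll":-31},
  {"fingers":1,"translation":[-9.1,-36,0],"roll":-34},
  {"fingers":1,"translation":[-9.6,-38,0],"roll":-35.5},
  {"fingers":1,"translation":[-10,-39.3,0],"roll":-36.4},
  {"fingers":1,"translation":[-10.1,-39.8,0],"roll":-36.4},
  {"fingers":1,"translation":[-10.1,-39.8,0],"roll":-36.4},
])

```text
clock: 11.57
eef_pos: [0.6335, 0.2217, 0.2085]
tool_rot: [0.986, 0.168, -0.001, 0.0]
ft_force: [-0.8, -0.9, -2.7]
grip_width: 0.0391
```

>>> play_rows([
  {"fingers":1,"translation":[0,0,1],"roll":0},
  {"fingers":1,"translation":[0,0,3],"roll":0},
  {"fingers":1,"translation":[0,0,5],"roll":0},
  {"fingers":1,"translation":[0,0,7],"roll":0},
  {"fingers":1,"translation":[0,0,9],"roll":0},
  {"fingers":1,"translation":[0,0,10.5],"roll":0},
  {"fingers":1,"translation":[0,0,11.5],"roll":0},
  {"fingers":1,"translation":[0,0,11.8],"roll":0},
  {"fingers":1,"translation":[0,0,11.8],"roll":0},
  {"fingers":1,"translation":[0,0,11.8],"roll":0},
])

```text
clock: 12.4
eef_pos: [0.6351, 0.2201, 0.0931]
tool_rot: [0.986, 0.167, 0.001, -0.0]
ft_force: [-0.2, 0.7, -3.5]
grip_width: 0.0391
```

```bash
python3 go.py .6345 .221 .0825;  python3 - <<'E'
from h import *
snap('top','t2'); im=cv2.imread('pics/t2.png')[190:370,140:440]
a=cv2.resize(im,None,fx=2.6,fy=2.6,interpolation=cv2.INTER_CUBIC)
cv2.imwrite('pics/t2c.png',a)
snap('wrist','w4')
E
```

```text
shift [-0.03 -0.11  1.06] roll -0.0 | at [0.6351 0.2201 0.0931] yaw 19.2 tilt [ 0.001  0.    -1.   ] w 0.0391 t 12.4 F [-0.2  0.7 -3.5]
```

View pics/w4.png

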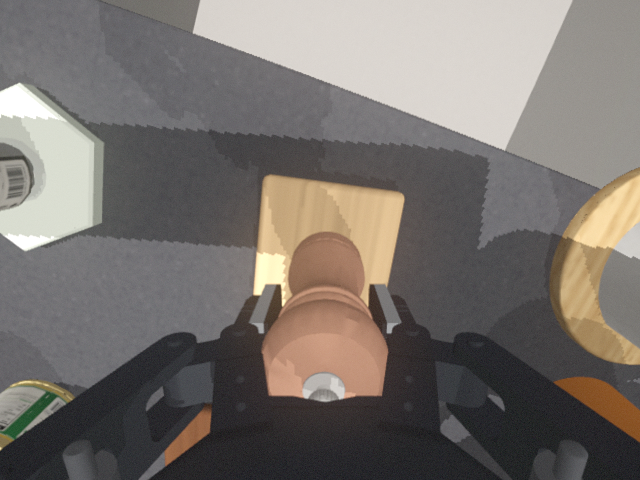

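Mill hangs centred left-right over the square, foot edge at (327,232) against the square's far edge at (333,185). Checking the depth direction.

```bash
python3 - <<'E'
from h import *
f=onz('w4',[(327,232)],.0235)[0]; c=onz('w4',[(265,177),(404,193)],.012)
print(f,c,np.linalg.norm(c[0]-c[1]))
e=c[1]-c[0]; n=np.array([e[1],-e[0]])/np.hypot(*e[:2]); n*=np.sign(n@(f-c[0])[:2])
print('sq centre',c.mean(0)[:2]+n*.045,'mill centre',f[:2]-np.array([-np.sin(np.radians(19.2)),np.cos(np.radians(19.2))])*.022)
E
```

```text
[0.63000492 0.23964691 0.0235    ] [[0.58405861 0.25709125 0.012     ]
 [0.66772111 0.27587802 0.012     ]] 0.0857458814026225
sq centre [0.63574928 0.22257801] mill centre [0.63723999 0.21887063]
```

>>> play_rows([
  {"fingers":1,"translation":[0,-0.3,0.4],"roll":0},
  {"fingers":1,"translation":[0,-0.3,0.7],"roll":0},
  {"fingers":1,"translation":[0,-0.3,0.9],"roll":0},
  {"fingers":1,"translation":[0,-0.3,1.0],"roll":0},
  {"fingers":1,"translation":[0,-0.3,1.05],"roll":0},
  {"fingers":1,"translation":[0,-0.3,1.05],"roll":0},
])

```text
clock: 13.0
eef_pos: [0.6334, 0.2235, 0.0818]
tool_rot: [0.986, 0.167, -0.0, 0.0]
ft_force: [-0.8, -1.0, -3.3]
grip_width: 0.0392
```

>>> play_rows([
  {"fingers":0.3,"translation":[0,0,0],"roll":0},
  {"fingers":0,"translation":[0,0,0],"roll":0},
  {"fingers":-0.5,"translation":[0,0,0],"roll":0},
  {"fingers":-1,"translation":[0,0,0],"roll":0},
  {"fingers":-1,"translation":[0,0,0],"roll":0},
  {"fingers":-1,"translation":[0,0,-1],"roll":0},
  {"fingers":-1,"translation":[0,0,-4],"roll":0},
  {"fingers":-1,"translation":[0,0,-8],"roll":0},
  {"fingers":-1,"translation":[0,0,-12],"roll":0},
  {"fingers":-1,"translation":[0,0,-15],"roll":0},
  {"fingers":-1,"translation":[0,0,-15],"roll":0},
  {"fingers":-1,"translation":[0,0,-15],"roll":0},
])

```text
clock: 14.0
eef_pos: [0.6351, 0.224, 0.2362]
tool_rot: [0.986, 0.167, 0.004, -0.001]
ft_force: [0.7, -0.1, -1.2]
grip_width: 0.0855
```

```bash
python3 go.py .6135 .005 .23; python3 - <<'E'
from h import *
snap('wrist','w5')
E
```

```text
shift [-9.26 19.97  0.55] roll 18.8 | at [0.6351 0.224  0.2362] yaw 19.2 tilt [ 0.007  0.003 -1.   ] w 0.0855 t 14.0 F [ 0.7 -0.1 -1.2]
```

>>> play_rows([
  {"fingers":-1,"translation":[-1.4,3,0],"roll":3},
  {"fingers":-1,"translation":[-3.2,7,0],"roll":7},
  {"fingers":-1,"translation":[-5,11,0],"roll":11},
  {"fingers":-1,"translation":[-6.9,15,0],"roll":15},
  {"fingers":-1,"translation":[-8.4,18.2,0],"roll":18},
  {"fingers":-1,"translation":[-9.2,19.9,0],"roll":18.8},
  {"fingers":-1,"translation":[-9.2,19.9,0],"roll":18.8},
  {"fingers":-1,"translation":[-9.2,19.9,0],"roll":18.8},
  {"fingers":-1,"translation":[-9.2,19.9,0],"roll":18.8},
])

```text
clock: 14.8
eef_pos: [0.6117, 0.0058, 0.2305]
tool_rot: [1.0, 0.004, -0.001, -0.0]
ft_force: [-0.2, 1.4, 0.7]
grip_width: 0.0855
```

```bash
python3 go.py .6135 .005 .045; python3 - <<'E'
from h import *
snap('wrist','w6'); print(proj('w6',[[.6135,.005,.088],[.6135,.005,.012],[.607,.0045,.012]]).round(1))
a=cv2.imread('pics/w6.png'); b=cv2.imread('pics/w5.png'); cv2.imwrite('pics/w56.png',np.vstack([a[:330,100:560],b[:260,100:560]]))
E
```

```text
shift [ 0.23  0.1  18.55] roll -0.0 | at [0.6117 0.0058 0.2305] yaw 0.5 tilt [-0.002  0.001 -1.   ] w 0.0855 t 14.8 F [-0.2  1.4  0.7]
[[328.6 233.9]
 [328.  214.9]
 [321.8 215.3]]
```

View pics/w56.png

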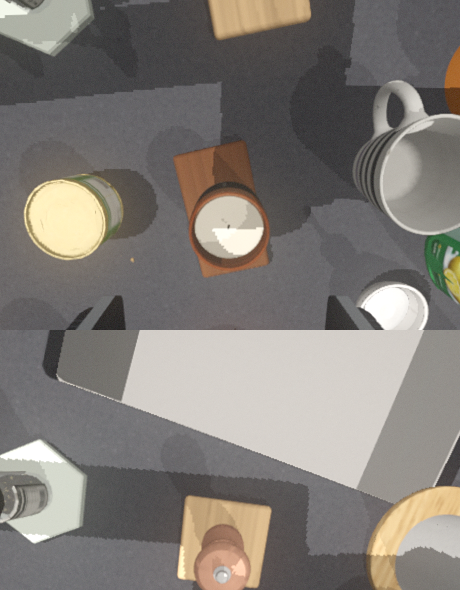

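Wrist views: the mill stands upright on the square (crop (222,560)) and the jar on the hex. The candle rim is centred at (330,229) and the oblong at (322,209). Descending on the candle with fingers clear on both sides.

>>> play_rows([
  {"fingers":-1,"translation":[0.05,-0.2,2],"roll":0},
  {"fingers":-1,"translation":[0.05,-0.2,5],"roll":0},
  {"fingers":-1,"translation":[0.05,-0.2,8],"roll":0},
  {"fingers":-1,"translation":[0.05,-0.2,10.5],"roll":0},
  {"fingers":-1,"translation":[0.05,-0.2,11.5],"roll":0},
  {"fingers":-1,"translation":[0.05,-0.2,12],"roll":0},
  {"fingers":-1,"translation":[0.05,-0.2,12],"roll":0},
  {"fingers":-1,"translation":[0.05,-0.2,12],"roll":0},
])

```text
clock: 15.52
eef_pos: [0.6137, 0.008, 0.1131]
tool_rot: [1.0, 0.004, 0.001, -0.0]
ft_force: [1.1, 0.3, 0.8]
grip_width: 0.085
```

```bash
python3 go.py .614 .007 .045; python3 - <<'E'
from h import *
snap('wrist','w7')
E
```

```text
shift [0.02 0.1  6.81] roll -0.2 | at [0.6137 0.008  0.1131] yaw 0.5 tilt [ 0.002  0.    -1.   ] w 0.085 t 15.5167 F [1.1 0.3 0.8]
```

View pics/w7.png

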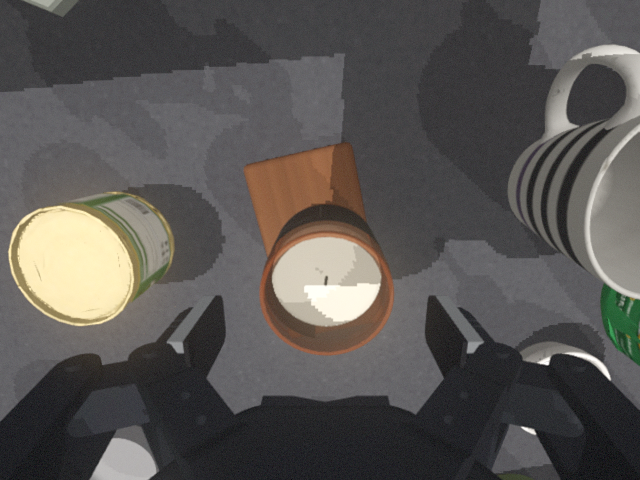

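Rim is centred at column 327 and the jaws at 325, so the fingers will straddle it evenly.

>>> play_rows([
  {"fingers":-1,"translation":[0,0,1.5],"roll":0},
  {"fingers":-1,"translation":[0,0,3],"roll":0},
  {"fingers":-1,"translation":[0,0,4.5],"roll":0},
  {"fingers":-1,"translation":[0,0,5.8],"roll":0},
  {"fingers":-1,"translation":[0,0,6.6],"roll":0},
  {"fingers":-1,"translation":[0,0,6.8],"roll":0},
  {"fingers":-1,"translation":[0,0,6.8],"roll":0},
  {"fingers":-0.7,"translation":[0,0,6.8],"roll":0},
  {"fingers":-0.5,"translation":[0,0,6.8],"roll":0},
  {"fingers":0,"translation":[0,0,6.8],"roll":0},
  {"fingers":1,"translation":[0,0,6.8],"roll":0},
  {"fingers":1,"translation":[0,0,6.8],"roll":0},
  {"fingers":1,"translation":[0,0,6.8],"roll":0},
  {"fingers":1,"translation":[0,0,6.8],"roll":0},
])

```text
clock: 16.73
eef_pos: [0.6142, 0.0073, 0.0458]
tool_rot: [1.0, 0.004, 0.002, -0.0]
ft_force: [-0.1, -0.5, 5.4]
grip_width: 0.0667
```

>>> play_rows([
  {"fingers":1,"translation":[0,0,-0.5],"roll":0},
  {"fingers":1,"translation":[0,0,-1.5],"roll":0},
  {"fingers":1,"translation":[0,0,-3],"roll":0},
  {"fingers":1,"translation":[0,0,-4.5],"roll":0},
  {"fingers":1,"translation":[0,0,-6],"roll":0},
  {"fingers":1,"translation":[0,0,-6],"roll":0},
])

```text
clock: 17.23
eef_pos: [0.6144, 0.0073, 0.1072]
tool_rot: [1.0, 0.004, 0.002, -0.0]
ft_force: [1.6, -0.1, -3.3]
grip_width: 0.0671
```

```bash
python3 go.py .6205 -.187 .105; python3 - <<'E'
from h import *
snap('wrist','w8')
E
```

```text
shift [ 0.46 19.44  0.22] roll 17.2 | at [0.6144 0.0073 0.1072] yaw 0.4 tilt [ 0.005  0.    -1.   ] w 0.0671 t 17.2333 F [ 1.6 -0.1 -3.3]
```

>>> play_rows([
  {"fingers":1,"translation":[0,0.8,0],"roll":0.5},
  {"fingers":1,"translation":[0.1,2.5,0],"roll":2},
  {"fingers":1,"translation":[0.1,5,0],"roll":4},
  {"fingers":1,"translation":[0.2,7.5,0],"roll":6},
  {"fingers":1,"translation":[0.2,10,0],"roll":8},
  {"fingers":1,"translation":[0.3,12.5,0],"roll":11},
  {"fingers":1,"translation":[0.4,15,0],"roll":13.5},
  {"fingers":1,"translation":[0.5,17.5,0],"roll":16},
  {"fingers":1,"translation":[0.5,19,0],"roll":17.2},
  {"fingers":1,"translation":[0.5,19.4,0],"roll":17.2},
  {"fingers":1,"translation":[0.5,19.4,1],"roll":17.2},
  {"fingers":1,"translation":[0.5,19.4,2.5],"roll":17.2},
  {"fingers":1,"translation":[0.5,19.4,4],"roll":17.2},
  {"fingers":1,"translation":[0.5,19.4,5],"roll":17.2},
  {"fingers":1,"translation":[0.5,19.4,5],"roll":17.2},
  {"fingers":1,"translation":[0.5,19.4,5],"roll":17.2},
])

```text
clock: 18.62
eef_pos: [0.6183, -0.1852, 0.0525]
tool_rot: [0.989, -0.145, -0.002, -0.0]
ft_force: [0.2, 0.3, -3.4]
grip_width: 0.0671
```

```bash
python3 go.py .6205 -.187 .046; python3 - <<'E'
from h import *
snap('wrist','w9'); print(proj('w9',[[.6205,-.187,.012]]))
E
```

```text
shift [0.27 0.11 0.65] roll 0.1 | at [ 0.6183 -0.1852  0.0525] yaw -16.7 tilt [-0.003  0.001 -1.   ] w 0.0671 t 18.6167 F [ 0.2  0.3 -3.4]
[[332.38382951 283.32658776]]
```

View pics/w9.png

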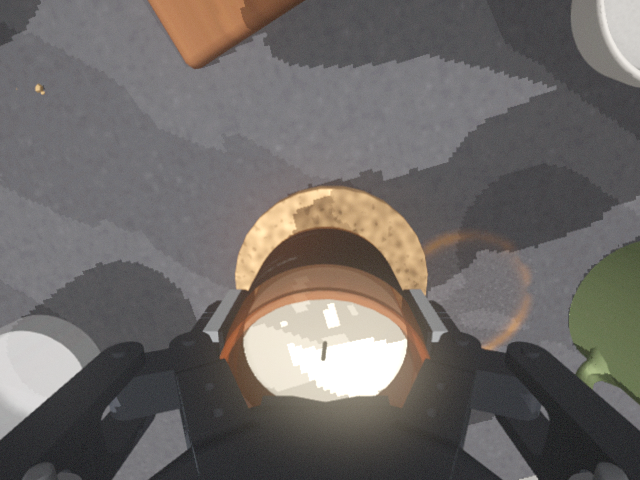

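```bash
python3 - <<'E'
from h import *
u=np.array([-np.sin(np.radians(-16.7)),np.cos(np.radians(-16.7))])
a=onz('w9',[(331,186)],.012)[0,:2]-u*.052; l=onz('w9',[(235,272),(428,272)],.012)[:,:2]
b=onz('w9',[(326,227)],.0195)[0,:2]-u*.0345
print('cork',a,l.mean(0),np.linalg.norm(l[1]-l[0]),'candle',b,'diff in tool',(a-b)@np.c_[[u[1],-u[0]],-u])
E
```

```text
cork [ 0.61943144 -0.18702387] [ 0.62183055 -0.18070354] 0.10219391716207862 candle [ 0.61670063 -0.18766675] diff in tool [ 0.0024309  -0.00140049]
```

>>> play_rows([
  {"fingers":1,"translation":[0.2,0,0.3],"roll":0},
  {"fingers":1,"translation":[0.2,0,0.5],"roll":0},
  {"fingers":1,"translation":[0.2,0,0.6],"roll":0},
  {"fingers":1,"translation":[0.2,0,0.65],"roll":0},
  {"fingers":1,"translation":[0.2,0,0.65],"roll":0},
  {"fingers":1,"translation":[0.2,0,0.65],"roll":0},
])

```text
clock: 19.17
eef_pos: [0.6211, -0.1874, 0.0475]
tool_rot: [0.989, -0.146, 0.0, 0.0]
ft_force: [-0.5, -0.5, -4.0]
grip_width: 0.0671
```

```bash
python3 go.py .6205 -.187 .046
```

```text
shift [-0.07 -0.02  0.15] roll -0.0 | at [ 0.6211 -0.1874  0.0475] yaw -16.8 tilt [ 0. -0. -1.] w 0.0671 t 19.1667 F [-0.5 -0.5 -4. ]
```

Still about 1.5 mm up; lowering the rest, then releasing.

>>> play_rows([
  {"fingers":1,"translation":[0,0,0.1],"roll":0},
  {"fingers":1,"translation":[0,0,0.15],"roll":0},
  {"fingers":1,"translation":[0,0,0.15],"roll":0},
  {"fingers":0.3,"translation":[0,0,0.15],"roll":0},
  {"fingers":-0.5,"translation":[0,0,0.15],"roll":0},
  {"fingers":-1,"translation":[0,0,0.15],"roll":0},
  {"fingers":-1,"translation":[0,0,0.15],"roll":0},
  {"fingers":-1,"translation":[0,0,0.15],"roll":0},
  {"fingers":-1,"translation":[0,0,-1],"roll":0},
  {"fingers":-1,"translation":[0,0,-3],"roll":0},
  {"fingers":-1,"translation":[0,0,-6],"roll":0},
  {"fingers":-1,"translation":[0,0,-10],"roll":0},
  {"fingers":-1,"translation":[0,0,-14],"roll":0},
  {"fingers":-1,"translation":[0,0,-18],"roll":0},
  {"fingers":-1,"translation":[0,0,-18],"roll":0},
])

```text
clock: 20.42
eef_pos: [0.6251, -0.1885, 0.2395]
tool_rot: [0.989, -0.146, 0.009, 0.001]
ft_force: [0.1, -0.2, 2.0]
grip_width: 0.0856
```

```bash
python3 go.py .437 .209 .23; python3 - <<'E'
from h import *
snap('wrist','w10')
E
```

```text
shift [-29.49 -32.63   0.4 ] roll -42.3 | at [ 0.6251 -0.1885  0.2395] yaw -16.8 tilt [ 0.018 -0.005 -1.   ] w 0.0856 t 20.4167 F [ 0.1 -0.2  2. ]
```

>>> play_rows([
  {"fingers":-1,"translation":[-2,-2.2,0],"roll":-3},
  {"fingers":-1,"translation":[-4.7,-5.3,0],"roll":-7},
  {"fingers":-1,"translation":[-7.4,-8.3,0],"roll":-11},
  {"fingers":-1,"translation":[-10.1,-11.4,0],"roll":-15},
  {"fingers":-1,"translation":[-12.8,-14.4,0],"roll":-19},
  {"fingers":-1,"translation":[-15.5,-17.4,0],"roll":-23},
  {"fingers":-1,"translation":[-18.2,-20.5,0],"roll":-27},
  {"fingers":-1,"translation":[-20.9,-23.5,0],"roll":-31},
  {"fingers":-1,"translation":[-23.6,-26.5,0],"roll":-35},
  {"fingers":-1,"translation":[-26.3,-29.6,0],"roll":-39},
  {"fingers":-1,"translation":[-28.2,-31.7,0],"roll":-42.3},
  {"fingers":-1,"translation":[-29,-32.6,0],"roll":-42.3},
  {"fingers":-1,"translation":[-29,-32.6,0],"roll":-42.3},
  {"fingers":-1,"translation":[-29,-32.6,0],"roll":-42.3},
  {"fingers":-1,"translation":[-29,-32.6,0],"roll":-42.3},
])

```text
clock: 21.72
eef_pos: [0.4378, 0.2076, 0.2272]
tool_rot: [0.975, 0.22, -0.0, 0.0]
ft_force: [0.3, -0.5, 0.1]
grip_width: 0.0849
```

```bash
python3 go.py .437 .209 .070; python3 - <<'E'
from h import *
snap('wrist','w11'); print(proj('w11',[[.437,.209,.117],[.437,.209,.012]]).round(1))
a=cv2.imread('pics/w11.png'); b=cv2.imread('pics/w10.png'); cv2.imwrite('pics/w1011.png',np.vstack([a[100:340,100:560],b[100:340,100:560]]))
E
```

```text
shift [-0.   -0.17 15.72] roll -0.1 | at [0.4378 0.2076 0.2272] yaw 25.4 tilt [-0.    -0.001 -1.   ] w 0.0849 t 21.7167 F [ 0.3 -0.5  0.1]
[[325.  242.4]
 [325.  213.3]]
```

View pics/w1011.png

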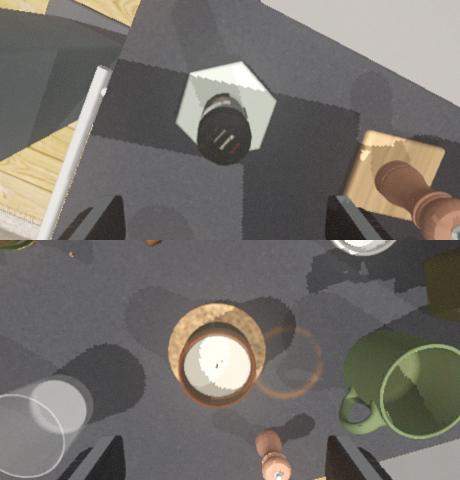

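Candle sits on the cork (lower crop, (217,365) on the disc at (217,350)). The jar is on the hex with its cap at about (324,238), as predicted. Picking it up again.

>>> play_rows([
  {"fingers":-1,"translation":[0,-0.1,2],"roll":0},
  {"fingers":-1,"translation":[0,-0.1,4.5],"roll":0},
  {"fingers":-1,"translation":[0,-0.1,7],"roll":0},
  {"fingers":-1,"translation":[0,-0.1,9.5],"roll":0},
  {"fingers":-1,"translation":[0,-0.1,12],"roll":0},
  {"fingers":-1,"translation":[0,-0.1,14],"roll":0},
  {"fingers":-1,"translation":[0,-0.1,15],"roll":0},
  {"fingers":-1,"translation":[0,-0.1,15.6],"roll":0},
  {"fingers":-1,"translation":[0,-0.1,15.6],"roll":0},
  {"fingers":0,"translation":[0,-0.1,15.6],"roll":0},
  {"fingers":0,"translation":[0,-0.1,15.6],"roll":0},
  {"fingers":0.3,"translation":[0,-0.1,15.6],"roll":0},
  {"fingers":0.6,"translation":[0,-0.1,15.6],"roll":0},
  {"fingers":1,"translation":[0,-0.1,15.6],"roll":0},
  {"fingers":1,"translation":[0,-0.1,15.6],"roll":0},
  {"fingers":1,"translation":[0,-0.1,15.6],"roll":0},
  {"fingers":1,"translation":[0,-0.1,15.6],"roll":0},
  {"fingers":1,"translation":[0,-0.1,15.6],"roll":0},
])

```text
clock: 23.27
eef_pos: [0.4376, 0.2098, 0.0726]
tool_rot: [0.975, 0.221, 0.001, -0.0]
ft_force: [-1.5, -0.7, 5.6]
grip_width: 0.0396
```

>>> play_rows([
  {"fingers":1,"translation":[0,0,-0.5],"roll":0},
  {"fingers":1,"translation":[0,0,-1.5],"roll":0},
  {"fingers":1,"translation":[0,0,-3],"roll":0},
  {"fingers":1,"translation":[0,0,-5],"roll":0},
  {"fingers":1,"translation":[0,0,-7],"roll":0},
  {"fingers":1,"translation":[0,0,-8],"roll":0},
  {"fingers":1,"translation":[0,0,-8],"roll":0},
])

```text
clock: 23.85
eef_pos: [0.4389, 0.2104, 0.1547]
tool_rot: [0.975, 0.221, 0.003, -0.001]
ft_force: [1.1, 0.5, -1.6]
grip_width: 0.0399
```

```bash
python3 go.py .607 .006 .15
```

```text
shift [ 6.36 25.69  0.5 ] roll 25.0 | at [0.4389 0.2104 0.1547] yaw 25.5 tilt [ 0.006  0.003 -1.   ] w 0.0399 t 23.85 F [ 1.1  0.5 -1.6]
```

>>> play_rows([
  {"fingers":1,"translation":[0.2,0.9,0],"roll":1},
  {"fingers":1,"translation":[0.7,2.7,0],"roll":3},
  {"fingers":1,"translation":[1.3,5.2,0],"roll":5.5},
  {"fingers":1,"translation":[2,7.8,0],"roll":8},
  {"fingers":1,"translation":[2.7,10.5,0],"roll":11},
  {"fingers":1,"translation":[3.3,13,0],"roll":13.5},
  {"fingers":1,"translation":[4,15.7,0],"roll":16},
  {"fingers":1,"translation":[4.7,18.3,0],"roll":18.5},
  {"fingers":1,"translation":[5.3,20.8,0],"roll":21},
  {"fingers":1,"translation":[5.9,23.3,0],"roll":23.5},
  {"fingers":1,"translation":[6.4,25,0],"roll":25},
  {"fingers":1,"translation":[6.5,25.7,0],"roll":25},
  {"fingers":1,"translation":[6.5,25.7,1.5],"roll":25},
  {"fingers":1,"translation":[6.5,25.7,3.5],"roll":25},
  {"fingers":1,"translation":[6.5,25.7,5.2],"roll":25},
  {"fingers":1,"translation":[6.5,25.7,6.4],"roll":25},
  {"fingers":1,"translation":[6.5,25.7,6.9],"roll":25},
  {"fingers":1,"translation":[6.5,25.7,6.9],"roll":25},
  {"fingers":1,"translation":[6.5,25.7,6.9],"roll":25},
])

```text
clock: 25.43
eef_pos: [0.606, 0.0057, 0.082]
tool_rot: [1.0, 0.005, -0.001, -0.0]
ft_force: [-0.5, -0.2, -2.1]
grip_width: 0.0398
```

```bash
python3 go.py .607 .006 .073; python3 - <<'E'
from h import *
snap('wrist','w12'); print(proj('w12',[[.607,.006,.012]]))
E
```

```text
shift [ 0.1  -0.03  0.9 ] roll -0.0 | at [0.606  0.0057 0.082 ] yaw 0.6 tilt [-0.001  0.    -1.   ] w 0.0398 t 25.4333 F [-0.5 -0.2 -2.1]
[[327.94614954 262.61276072]]
```

View pics/w12.png

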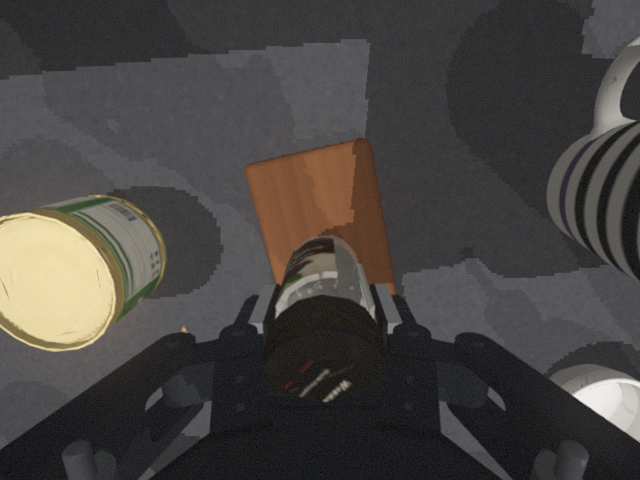

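```bash
python3 - <<'E'
from h import *
c=onz('w12',[(246,165),(371,139)],.012)[:,:2]; e=(c[1]-c[0]); L=np.linalg.norm(e); e/=L; n=np.array([e[1],-e[0]])
cen=c.mean(0)+n*.0675
f=onz('w12',[(323,235)],.0215)[0,:2]-[0,.0205]
print(L,'oblong',cen,'jar',f,'ang',np.degrees(np.arctan2(e[1],e[0])))
s=onz('w12',[(268,262),(390,262)],.012)[:,:2]; print(s, s.mean(0))
E
```

```text
0.0721152368540495 oblong [0.60880347 0.0058981 ] jar [0.60385646 0.00567126] ang 11.91621531068112
[[0.57006686 0.00600807]
 [0.64521269 0.0067725 ]] [0.60763977 0.00639028]
```

>>> play_rows([
  {"fingers":1,"translation":[0.2,0,0.3],"roll":0},
  {"fingers":1,"translation":[0.2,0,0.6],"roll":0},
  {"fingers":1,"translation":[0.2,0,0.8],"roll":0},
  {"fingers":1,"translation":[0.2,0,0.85],"roll":0},
  {"fingers":1,"translation":[0.2,0,0.85],"roll":0},
  {"fingers":1,"translation":[0.2,0,0.85],"roll":0},
])

```text
clock: 25.98
eef_pos: [0.6084, 0.0056, 0.0738]
tool_rot: [1.0, 0.005, -0.0, 0.0]
ft_force: [0.6, 0.1, -1.2]
grip_width: 0.0398
```

```bash
python3 go.py .608 .006 .073
```

```text
shift [-0.04 -0.04  0.08] roll -0.0 | at [0.6084 0.0056 0.0738] yaw 0.5 tilt [-0. -0. -1.] w 0.0398 t 25.9833 F [ 0.6  0.1 -1.2]
```

Lower the last 1 mm, release, rise, and swing the arm clear to the right so the top camera sees everything.

>>> play_rows([
  {"fingers":1,"translation":[0,0,0.1],"roll":0},
  {"fingers":1,"translation":[0,0,0.1],"roll":0},
  {"fingers":0.3,"translation":[0,0,0.1],"roll":0},
  {"fingers":0,"translation":[0,0,0.1],"roll":0},
  {"fingers":-0.5,"translation":[0,0,0.1],"roll":0},
  {"fingers":-1,"translation":[0,0,0.1],"roll":0},
  {"fingers":-1,"translation":[0,0,0.1],"roll":0},
  {"fingers":-1,"translation":[0,0,-1],"roll":0},
  {"fingers":-1,"translation":[0,0,-4],"roll":0},
  {"fingers":-1,"translation":[0,0,-8],"roll":0},
  {"fingers":-1,"translation":[0,0,-12],"roll":0},
  {"fingers":-1,"translation":[0,0,-16],"roll":0},
  {"fingers":-1,"translation":[0,0,-17],"roll":0},
])

```text
clock: 27.07
eef_pos: [0.6114, 0.0056, 0.253]
tool_rot: [1.0, 0.005, 0.007, -0.0]
ft_force: [0.8, -0.2, 1.0]
grip_width: 0.0855
```

```bash
python3 go.py .25 -.4 .245
```

```text
shift [-36.52  40.22   0.31] roll 58.5 | at [0.6114 0.0056 0.253 ] yaw 0.5 tilt [ 0.014  0.    -1.   ] w 0.0855 t 27.0667 F [ 0.8 -0.2  1. ]
```

>>> play_rows([
  {"fingers":-1,"translation":[-36,40,0],"roll":58},
  {"fingers":-1,"translation":[-36,40,0],"roll":58},
  {"fingers":-1,"translation":[-36,40,0],"roll":58},
  {"fingers":-1,"translation":[-36,40,0],"roll":58},
  {"fingers":-1,"translation":[-36,40,0],"roll":58},
  {"fingers":-1,"translation":[-36,40,0],"roll":58},
  {"fingers":-1,"translation":[-36,40,0],"roll":58},
  {"fingers":-1,"translation":[-36,40,0],"roll":58},
  {"fingers":-1,"translation":[-36,40,0],"roll":58},
  {"fingers":-1,"translation":[-36,40,0],"roll":58},
  {"fingers":-1,"translation":[-36,40,0],"roll":58},
  {"fingers":-1,"translation":[-36,40,0],"roll":58},
  {"fingers":-1,"translation":[-36,40,0],"roll":58},
  {"fingers":-1,"translation":[-36,40,0],"roll":58},
  {"fingers":-1,"translation":[-36,40,0],"roll":58},
  {"fingers":-1,"translation":[-36,40,0],"roll":58},
])

```text
clock: 28.4
eef_pos: [0.2521, -0.3976, 0.2443]
tool_rot: [0.877, -0.481, 0.0, -0.0]
ft_force: [-0.1, 1.1, 0.3]
grip_width: 0.0856
```

```bash
python3 - <<'E'
from h import *
snap('top','tf'); snap('side','sf')
a=cv2.resize(cv2.imread('pics/tf.png')[190:370,140:440],None,fx=2,fy=2,interpolation=cv2.INTER_CUBIC)
b=cv2.resize(cv2.imread('pics/sf.png')[165:285,180:480],None,fx=2,fy=2,interpolation=cv2.INTER_CUBIC)
cv2.imwrite('pics/fin.png',np.vstack([a,b]))
E
```

```text
(no output)
```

View pics/fin.png

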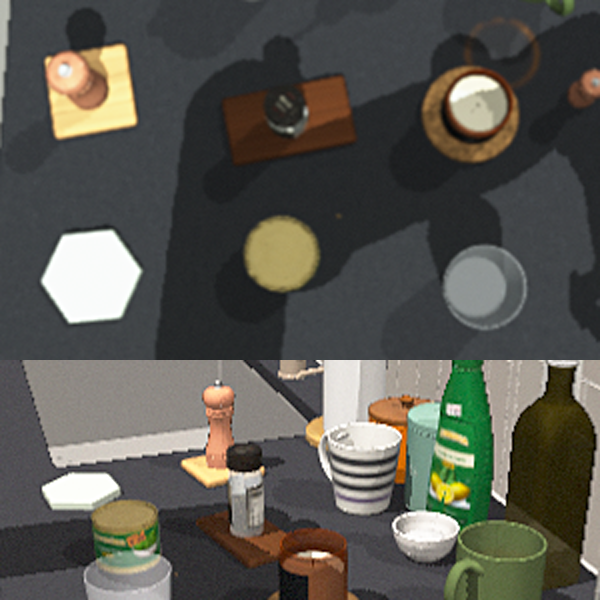

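All three stand upright on their own stands, with the tin, glass and mug unmoved. Checking the centring with numbers from the same camera that located the stands.

```bash
python3 - <<'E'
from h import *
T=lambda p:np.array(p,float).reshape(-1,2)/2+[140-.25,190-.25]
S=lambda p:(np.array(p,float).reshape(-1,2)-[0,360])/2+[180-.25,165-.25]
for n,a,z,s,b in [('mill',(66,70),.133,(.633,.2187),(220,382)),('spice',(286,105),.117,(.607,.0027),(245,450)),('candle',(479,104),.088,(.6205,-.189),(313,547))]:
    w=onz('tf',T(a),z)[0,:2]; print(n,w.round(4),'off mm',((w-s)*1000).round(1),'tri',*[x.round(4) for x in tri('tf',T(a),'sf',S(b))])
a=cv2.imread('pics/top0.png').astype(int);b=cv2.imread('pics/tf.png').astype(int)
for n,(x,y) in {'glass':(382,333),'tin':(281,317),'mug':(260,165)}.items(): 
    p=np.float32(cv2.cvtColor(np.uint8(a[y-30:y+30,x-30:x+30]),6)); q=np.float32(cv2.cvtColor(np.uint8(b[y-30:y+30,x-30:x+30]),6)); print(n,cv2.phaseCorrelate(p,q,cv2.createHanningWindow((60,60),5)))
o=bot.get_obs(); print(o['clock'],o['ft_force'])
E
```

```text
mill [0.6331 0.2183] off mm [ 0.1 -0.4] tri [0.6356 0.2185 0.131 ] 0.0042
spice [0.6065 0.0037] off mm [-0.5  1. ] tri [0.6078 0.0035 0.1163] 0.0024
candle [ 0.6172 -0.1888] off mm [-3.3  0.2] tri [ 0.6196 -0.1898  0.0829] 0.003
glass ((0.025210554360310056, 0.014217349311785199), 0.9193969882859124)
tin ((-0.04532142373542669, 0.049270694958877925), 0.8779732546541426)
mug ((0.03911376786994225, -0.031367726505113325), 0.9555876016616821)
28.5 [ 0.14473961 -0.07158051  0.37635112]
```

All are within about 4 mm of centre at the right heights, and the bystanders haven't moved. Handing in.

```bash
python3 -c "
from workcell import bot
print(bot.job_done())"
```

```text
the job is handed in; nothing more can be done
None
```

The mill, spice jar and candle are each on their own stand, and I handed the job in at about 28.5 s of the 112 s. I parked the spice jar on the hex stand, moved the mill to the square and the candle to the round cork, then put the spice jar on the oblong.

**Last checks:**

| Object | Off-centre, top camera | Top height, two views | Expected top height |
|---|---|---|---|
| Mill | 0.4 mm | 0.131 m | 0.133 m |
| Spice jar | 1.1 mm | 0.116 m | 0.117 m |
| Candle | 3.3 mm | 0.083 m | 0.088 m |

- **Upright:** all three look upright in the last top and side pictures. I did not measure tilt.
- **Bystanders:** the glass, tin and mug shifted less than 0.1 px in the top view, so they are where they stood.
- **Robot:** the arm ended clear of everything, with the gripper open.

**What disagreed:**
- The wrist camera placed things about 4–6 mm away from where the top camera did. I averaged the two for most targets and re-checked with the wrist camera just above each of the three final stands.
- The candle's measured rim is 5 mm low, which I put down to a rough pick of the rim in the side view. When I released it, the gripper was at the height where I had picked the candle up.
- Measuring stand height from two views worked for the oblong (0.012 m). The hex corner came out at 0.004 m with poor agreement between views, and the square's corner match failed. For those two I used the stated 12 mm, and the round stand's height I never measured separately.

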